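# Scoop pendulum bobs from under a drying rack

### The job

Two brass pendulum bobs have got under the wire drying rack. First push the sprung keeper bar over, away from the rack's mouth until it snaps over to its other stop; then slide the flat scoop in under the rack's front lip so that both bobs ride up onto it, without touching the bobs with the gripper, and bring them out. Set the scoop down flat, its floor centred on the cork pad, with both bobs still lying in it, let go, and leave the jar and the can where they are.

Things in the scene. Friction and masses are not known exactly. Their poses are not given: they have to be found in the camera images.
- rack: Fixed steel wire rack, 330 wide (y), 125 deep (x), 73 high. Origin on the bench under the middle of the front lip; x points in under the rack, away from the robot (within 0.25 rad of world x), y left. Deck: 4 mm rods along x, 37 mm apart, undersides at z 66. End legs at y +-165. The keeper's pivot block (30 x 30, 34 high) stands at x 2, y -185.
- rack_lip (a point): Middle of the lower front edge of the lip, 55 mm above the bench: the clear height under it. The lip is a flat bar at rack x 0 to 4, z 55 to 73 mm.
- rack_stop (a point): Middle of the top of the back stop's inner face. The stop is a bar 24 mm high along the rear of the rack, on the bench, inner face at rack x 115 mm. A bob pushed inwards slides on the bench until its rim meets the stop; then the scoop's edge runs in under the bob.
- keeper (a joint): Keeper: sprung over-centre bell crank in front of the mouth, hinged about rack x at the mouth's right (-y) end. 0 = start stop: its blocking leg lies level to the left (+y) across the mouth, in the scoop's way. Turned positive, push arm going over to the right (-y), the leg swings up; at 0.70 rad it passes centre and snaps to the clear stop at 1.40. Spring about 0.2 N m towards either stop.
- keeper_pivot (a point): Keeper's pivot: rack x -20, y -185, z 20 mm. Two flat legs 14 wide, 6 thick (x): the blocking leg, 150 long, level at 0 rad and at 1.40 nearly upright (leaning 10 deg left, top at z 168); and the push arm, 90 long, 70 deg from it, leaning 20 deg left at 0 rad, 60 deg right at 1.40 (knob then 78 mm right of the pivot, z 65).
- keeper_tip (a point): Centre of the round black knob (18 mm across, 24 long in x) on the end of the push arm; at the start 31 mm left of the pivot and 105 mm above the bench. Push the arm or knob here from its left, towards the rack's -y (3 to 5 N), over between the two legs until about 45 mm right of the pivot: it snaps the rest. Then lift away.
- bob_a: Brass pendulum bob, lens-shaped disc 68 mm across, 18 mm thick, about 0.14 kg, lying flat; rim between z 7 and 11 mm, underside tapering to a flat 24 mm across. Origin at the centre of its underside. Starts under the rack, about 40 to 78 mm behind the front of the lip.
- bob_b: The second bob, alike, beside the first: 72 to 81 mm from it towards the rack's right (-y).
- scoop: Flat aluminium scoop, about 0.32 kg: floor 130 long (x -65 to +65), 170 wide, 2.5 thick, open front edge at x +65; side walls to z 20 mm (inner width 165), rear wall at x -65 to z 24. Origin on the underside, middle of the floor; x points from the handle to the front edge, z up. Its handle is an upright wooden block behind the rear wall.
- scoop_handle (a point): Middle of the top of the scoop's handle: x -84 mm, z 92 mm in the scoop's frame. The block is 18 mm thick (scoop x), 56 mm wide (scoop y), from the bench up to z 92.
- scoop_edge (a point): Middle of the scoop's front edge, at its underside (x +65).
- pad: Fixed cork pad, 160 x 160 mm, 4 mm thick, flat on the bench on the side of the work opposite to the scoop. Origin at the centre of its underside.
- jar: Bystander: amber glass jar, 66 mm across, 110 mm high, standing beside the rack. Origin at the centre of its underside.
- can: Bystander: paint can, 72 mm across, 125 mm high, standing beside the rack at the other end. Origin at the centre of its underside.
There are look-alikes about, which are no part of the job. What is shaped like the bob_b but red or turquoise is not meant.

How it is judged:
By the outcome, as a careful person would: the job done as asked, in the order asked, and still so for the second after the job is handed in, with the robot touching nothing.
It also fails if it takes over 67 s, if anything falls off the work surface, if the arm or the gripper's body presses on something with over 40 N, if the wrist force passes 120 N, or if a joint passes its speed limit or range.

### The arm

A 6-joint arm with a two-finger parallel gripper is mounted at the origin on the work surface. World frame = base frame: x ahead of the robot, y to its left, z up, the work surface at z = 0. Lengths are in m, angles in rad, forces in N, time in s.
With the tool pointing down it reaches from about 0.25 to 0.775 m from the base axis. Payload 4 kg.
Tool frame: the origin (TCP) lies on the centre line of the jaws, within the pads' length; the fingertips stand 14 mm ahead of it and the grasp point (between the pads) lies 5 mm behind it; z points along the fingers, y is the line along which they close (so a half turn about z gives the same grasp; the last joint's range is limited). The gripper opens to 85 mm and grips with 20 to 120 N. Pads are 22 mm wide; open, the fingers measure 114 mm over their backs; the gripper's body (76 mm by 85 mm) begins 54 mm behind the grasp point. The pads swing forward as they close: fully open they stand 13 mm farther back than shut.
Start: joints at [-1.31, 0.087, 1.371, -0, 1.684, -0.103], TCP at [0.196, -0.514, 0.245] pointing down, gripper open.
Joint ranges: [-3.1, 3.1], [-0.76, 2.03], [0.27, 2.55], [-1.08, 4.22], [0.17, 2.65], [-2.57, 2.57]. Speed limits (rad/s): [2.79, 2.79, 3.14, 3.14, 3.14, 3.14].

### API

Orientations are given as a unit quaternion [w, x, y, z].
In Python, from plant import ctrl gives the robot as it stands. The module is installed in compiled form; this text tells all that it offers.
- The arm moves only by the tool apply_moves, never from a script. Its argument "series" is a list of rows, each a list of 7 numbers: the shift along the tool's x, y, z in m, then the turn, a rotation vector about the tool's x, y, z in rad, then the closure, from -1 (fully open) to 1 (shut), so that 0 is half open. A call has 1 to 12 rows; each row is the pose to reach, as a shift and turn from the pose commanded when the call began, along the tool's axes at that moment; what a row does not reach only later rows make up. A row lasts 1/12 s, in which the tool goes at most 41.7 mm and 7.16 degrees, less where a joint would pass 70% of its speed; a pose out of reach is approached as far as the arm can. A call with a gripper value outside its range is refused whole. The fingers move at their own pace and stop on an object; the grip force is fixed at half the most. Time passes only in rows, so rows that repeat a pose let the fingers close. It gives the time, the measured TCP pose, the force, the opening and the grip force at its end, in the units of the state.
- ctrl.get_state(): the state, without advancing time (a new reading comes with each control period).
- ctrl.camera(name): name is "side" or "top" or "wrist"; returns the picture (420x560x3 uint8, red, green, blue); there is no depth.
- ctrl.calibration(name): a dict with "fx", "fy", "cx", "cy" (pixels), "view" (4x4, takes a point from world to camera coordinates); the wrist camera has in their place "tool_from_camera" (4x4, takes a point from camera to tool coordinates, whose origin is the TCP and whose axes are the flange's). Camera axes: x right, y down, z forward; pixel columns grow to the right and rows downward; lengths in m; the calibration is good to about 2 mm. A picture is of the moment at which its call begins: read the wrist's pose just before it. calibration takes no time and is no camera call.
- ctrl.close_job(): hands the job in; it is judged then, once.
The state is a dict: "time": time; "joint_pos": joint angles; "qvel": joint speeds; "joint_torque": joint torques, N m; "eef_pos": TCP position; "orientation": TCP orientation; "contact_force": force on the tool from outside, world axes, zero at the start; "ft_torque": the same for the moment, N m; "grip_width": opening from 0.0 (shut) to 1.0 (fully open); "gripper_force": force on a finger pad.
Only numpy, scipy, OpenCV 4.12 (cv2) and the standard library are available. Lean on these libraries where they do the work, as an engineer would, in place of code of your own. Each camera call takes 0.05 s, during which the arm holds its last target. There are 200 camera calls.

## Working session

There is one attempt and no reset: what is moved stays moved. The work goes in short steps, Python scripts to look and compute and a tool call to move; the robot and the scene stay as the last step left them, time stands still between calls to the robot, and variables do not carry over. Pictures are saved under pics/ and viewed, at most 10 in all, crops included, and the job is handed in when it is done.

Besides the shell and the picture viewer there is one more tool, called after "Emit:" in YAML: its name, and indented under it one key for each argument. apply_moves: Moves the arm, as the interface text tells. Its arguments: {"type":"object","properties":{"series":{"type":"array","items":{"type":"array","items":{"type":"number"}}}},"required":["series"]}

```bash
mkdir -p pics; python3 - <<'E'
from plant import ctrl
import cv2,numpy as np
np.set_printoptions(precision=4,suppress=True)
s=ctrl.get_state();print(s['time'],s['eef_pos'],s['orientation'],s['grip_width'])
for n in('top','side'):
    im=ctrl.camera(n);cv2.imwrite(f'pics/{n}0.png',cv2.cvtColor(im,cv2.COLOR_RGB2BGR))
    c=ctrl.calibration(n);print(n,c['fx'],c['fy'],c['cx'],c['cy']);print(np.array(c['view']))
print(ctrl.calibration('wrist'))
E
```

```text
0.0 [ 0.1956 -0.5136  0.2441] [-0.0011  0.9835  0.1809 -0.0001] 1.002616860376374
top 468.1940112557933 468.1940112557933 279.286423228359 207.25758592409912
[[-0.0147 -0.9996 -0.0222  0.0203]
 [-0.9884  0.0178 -0.1509  0.6183]
 [ 0.1513  0.0197 -0.9883  1.2437]
 [ 0.      0.      0.      1.    ]]
side 546.6296251331889 546.6296251331889 281.3096997664467 206.2531007517195
[[-0.9765 -0.2151  0.016   0.576 ]
 [-0.1649  0.6967 -0.6981  0.1854]
 [ 0.1391 -0.6843 -0.7158  1.4622]
 [ 0.      0.      0.      1.    ]]
{'fx': 290.74344152699496, 'fy': 290.74344152699496, 'cx': 276.98439564545356, 'cy': 206.28962879894746, 'tool_from_camera': array([[ 0.0004, -0.9529, -0.3033,  0.0779],
       [ 1.    ,  0.0009, -0.0015, -0.0016],
       [ 0.0017, -0.3033,  0.9529, -0.128 ],
       [ 0.    ,  0.    ,  0.    ,  1.    ]])}
```

View pics/top0.png

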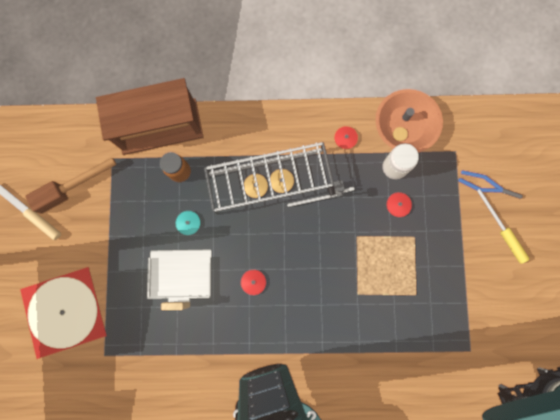

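View pics/side0.png

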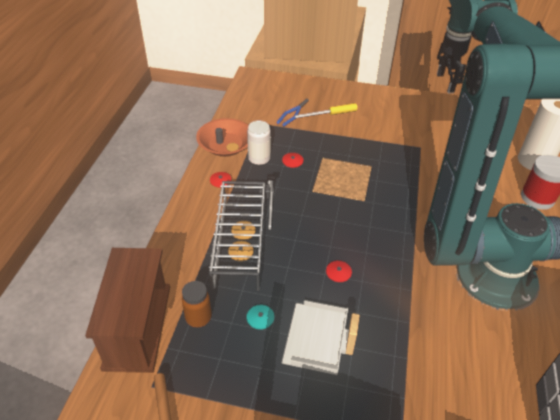

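The brass bobs are at top (256,186) and (282,181). Look-alikes are red at (346,137), (399,204) and (253,282), turquoise at (188,222), and a brass disc in the bowl at (400,134), which is off the work area. I choose the two brass discs under the rack and will check them in a close crop.

```bash
cat > h.py <<'E'
import cv2,numpy as np
from plant import ctrl
from scipy.spatial.transform import Rotation as R
np.set_printoptions(precision=4,suppress=True)
def ray(n,uv,z):
    c=ctrl.calibration(n);V=np.array(c['view']);o=-V[:3,:3].T@V[:3,3]
    d=V[:3,:3].T@np.array([(uv[0]-c['cx'])/c['fx'],(uv[1]-c['cy'])/c['fy'],1])
    return o+d*(z-o[2])/d[2]
def proj(n,p):
    c=ctrl.calibration(n);V=np.array(c['view']);q=V[:3,:3]@np.array(p)+V[:3,3]
    return np.array([c['fx']*q[0]/q[2]+c['cx'],c['fy']*q[1]/q[2]+c['cy']])
def tri(a,b):
    # a top, b side pixels -> least squares point
    A=[];B=[]
    for n,uv in(('top',a),('side',b)):
        c=ctrl.calibration(n);V=np.array(c['view']);K=np.array([[c['fx'],0,c['cx']],[0,c['fy'],c['cy']],[0,0,1]])
        P=K@V[:3]
        for i in(0,1):
            r=uv[i]*P[2]-P[i];A.append(r[:3]);B.append(-r[3])
    return np.linalg.lstsq(np.array(A),np.array(B),rcond=None)[0]
def tool(p,s=None):
    s=s or ctrl.get_state();q=s['orientation'];r=R.from_quat([q[1],q[2],q[3],q[0]])
    return r.inv().apply(np.array(p)-s['eef_pos'])
E
python3 - <<'E'
import cv2
a=cv2.imread('pics/top0.png')[130:315,130:430]
cv2.imwrite('pics/c1.png',cv2.resize(a,None,fx=2.66,fy=2.66,interpolation=cv2.INTER_CUBIC))
b=cv2.imread('pics/side0.png')[110:380,160:400]
cv2.imwrite('pics/c2.png',cv2.resize(b,None,fx=2.2,fy=2.2,interpolation=cv2.INTER_CUBIC))
E
```

```text
(no output)
```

View pics/c1.png

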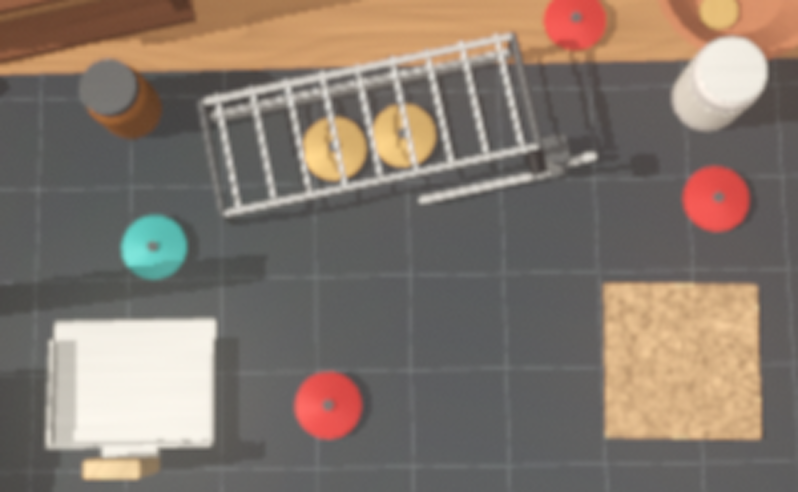

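View pics/c2.png

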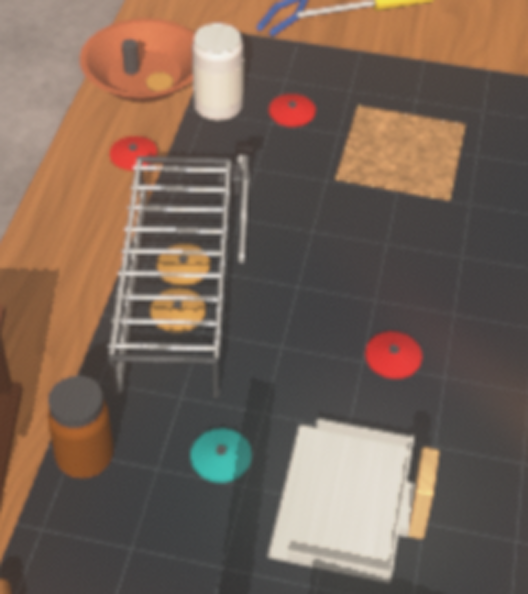

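The crops confirm two brass discs under the rack at c1 (335,148) and (403,134). Front lip runs (225,213) to (540,150), blocking leg (420,200) to (550,173), scoop floor front edge (55,322) to (216,319), handle top (83–140, 460–478), pad (603–760, 283–438).

```bash
python3 - <<'E'
from h import *
def C(u,v):return np.array([u/2.66+130,v/2.66+130])
def D(u,v):return np.array([u/2.2+160,v/2.2+110])
l,r=ray('top',C(225,213),.073),ray('top',C(540,150),.073)
bl,br=ray('top',C(200,102),.073),ray('top',C(513,36),.073)
print('lip',l,r,np.linalg.norm(l-r),'back',bl,br,np.linalg.norm(l-bl))
# side lip ends: left end (217,355), right end (229,160)
print('lip side',ray('side',D(217,355),.073),ray('side',D(229,160),.073))
v=(l-r)/np.linalg.norm(l-r);th=np.arctan2(-v[0],v[1]);o=(l+r)/2
print('rack',o,th)
for n,p in(('a',(335,148)),('b',(403,134))):print('bob',n,ray('top',C(*p),.014))
for n,p in(('a',(178,309)),('b',(184,263))):print('bobside',n,ray('side',D(*p),.016))
print('pad',[ray('top',C(*p),.004)[:2] for p in((603,283),(760,283),(762,439),(605,438))])
print('scoop front',ray('top',C(55,322),.003),ray('top',C(216,319),.003))
print('handle',ray('top',C(112,469),.092),'side',ray('side',D(431,493) if 0 else D(428,490),.092))
print('handle ends',ray('top',C(83,470),.092),ray('top',C(140,468),.092))
print('handle ends side',ray('side',D(431,450),.092),ray('side',D(419,535),.092))
c,s=np.cos(th),np.sin(th);X=np.array([c,s]);Y=np.array([-s,c])
for n,x,y,z in(('knob',-20,-154,105),('pivot',-20,-185,20),('legend',-20,-35,20)):
    p=o[:2]+X*x/1e3+Y*y/1e3;p=np.r_[p,z/1e3];print(n,p,(proj('top',p)-130)*2.66,(proj('side',p)-[160,110])*2.2)
print('red',ray('top',C(328,405),.014),'turq',ray('top',C(154,246),.014),'red2',ray('top',C(717,198),.014))
print('jar',ray('top',C(108,88),.11),'can',ray('top',C(733,70),.125))
# colour moments in top
im=cv2.imread('pics/top0.png')
E
```

```text
lip [0.6101 0.185  0.073 ] [ 0.6692 -0.1369  0.073 ] 0.32726495307701564 back [0.7264 0.2116 0.073 ] [ 0.7899 -0.1129  0.073 ] 0.11930801029172547
lip side [0.6084 0.185  0.073 ] [ 0.6717 -0.1324  0.073 ]
rack [0.6396 0.024  0.073 ] 0.18183696710764796
bob a [0.6872 0.0765 0.014 ]
bob b [0.7011 0.0034 0.014 ]
bobside a [0.6841 0.0846 0.016 ]
bobside b [0.6969 0.0092 0.016 ]
pad [array([ 0.5383, -0.2055]), array([ 0.5356, -0.3705]), array([ 0.3739, -0.3631]), array([ 0.3772, -0.2012])]
scoop front [0.5065 0.3769 0.003 ] [0.507 0.205 0.003]
handle [0.3572 0.2907 0.092 ] side [0.3529 0.3175 0.092 ]
handle ends [0.3566 0.3191 0.092 ] [0.3578 0.2633 0.092 ]
handle ends side [0.3558 0.2691 0.092 ] [0.3553 0.3703 0.092 ]
knob [ 0.6478 -0.1311  0.105 ] [537.7184 165.0099] [246.3782 145.6782]
pivot [ 0.6534 -0.1615  0.02  ] [559.2052 173.9618] [247.2048 176.0884]
legend [ 0.6263 -0.014   0.02  ] [420.4203 201.744 ] [241.7819 257.18  ]
red [0.4152 0.0858 0.014 ] turq [0.5848 0.2699 0.014 ] red2 [ 0.6256 -0.3279  0.014 ]
jar [0.7337 0.2978 0.11  ] can [ 0.7355 -0.3238  0.125 ]
```

```bash
cat >> h.py <<'E'
RO=np.array([.6396,.024]);TH=.182
def rk(x,y,z):
    c,s=np.cos(TH),np.sin(TH);return np.r_[RO+np.array([c*x-s*y,s*x+c*y])/1e3,z/1e3]
def yaw(s=None):
    s=s or ctrl.get_state();q=s['orientation'];x=R.from_quat([q[1],q[2],q[3],q[0]]).apply([1,0,0]);return np.arctan2(x[1],x[0])
def want(p,y):  # shift in tool axes, turn about tool z
    s=ctrl.get_state();print(s['time'],'at',s['eef_pos'],'yaw',yaw(s),'shift',tool(p,s),'turn',yaw(s)-y,'F',s['contact_force'],s['grip_width'])
E
python3 -c "
from h import *
print(rk(-20,-110,245));want(rk(-20,-110,245),TH)"
```

```text
[ 0.6398 -0.0878  0.245 ]
0.1 at [ 0.1956 -0.5136  0.2442] yaw 0.36376828028897207 shift [ 0.5667 -0.2399 -0.0001] turn 0.18176828028897207 F [0.1371 0.5793 0.141 ] 0.9980837755931633
```

Emit:
apply_moves:
  series:
    - [0.035, -0.015, 0, 0, 0, 0.1, 1]
    - [0.07, -0.03, 0, 0, 0, 0.182, 1]
    - [0.11, -0.046, 0, 0, 0, 0.182, 1]
    - [0.148, -0.062, 0, 0, 0, 0.182, 1]
    - [0.186, -0.078, 0, 0, 0, 0.182, 1]
    - [0.224, -0.094, 0, 0, 0, 0.182, 1]
    - [0.262, -0.11, 0, 0, 0, 0.182, 1]
    - [0.3, -0.126, 0, 0, 0, 0.182, 1]
    - [0.338, -0.142, 0, 0, 0, 0.182, 1]
    - [0.376, -0.158, 0, 0, 0, 0.182, 1]
    - [0.414, -0.174, 0, 0, 0, 0.182, 1]
    - [0.45, -0.19, 0, 0, 0, 0.182, 1]

```text
time: 1.1
eef_pos: [0.5497, -0.1743, 0.2447]
orientation: [-0.0, 0.996, 0.091, -0.0]
contact_force: [-1.1, -0.7, 0.2]
grip_width: 0.002
gripper_force: 0.0
```

```bash
python3 -c "
from h import *
im=ctrl.camera('wrist');cv2.imwrite('pics/w1.png',im[:,:,::-1])
want(rk(-20,-110,245),TH);want(rk(-20,-110,102),TH)"
```

```text
1.15 at [ 0.554  -0.1686  0.244 ] yaw 0.18942959330368705 shift [ 0.0995 -0.0632 -0.0003] turn 0.00742959330368706 F [ 2.5489  1.8    -0.5565] 0.0011842341568568731
1.15 at [ 0.554  -0.1686  0.244 ] yaw 0.18942959330368705 shift [ 0.0989 -0.0624  0.1427] turn 0.00742959330368706 F [ 2.5489  1.8    -0.5565] 0.0011842341568568731
```

View pics/w1.png

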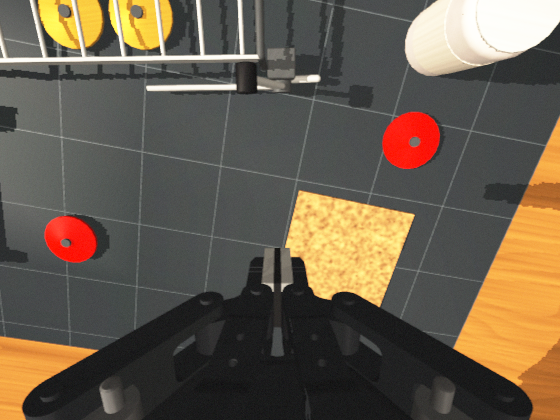

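The wrist view shows the black knob at (247,77), the leg from (147,88) rightwards, the lip at row 60, and the bobs at (65,15) and (140,15).

```bash
cat >> h.py <<'E'
def wray(uv,z,s):
    c=ctrl.calibration('wrist');q=s['orientation'];r=R.from_quat([q[1],q[2],q[3],q[0]]);T=np.array(c['tool_from_camera'])
    d=r.apply(T[:3,:3]@np.array([(uv[0]-c['cx'])/c['fx'],(uv[1]-c['cy'])/c['fy'],1]));o=np.array(s['eef_pos'])+r.apply(T[:3,3])
    return o+d*(z-o[2])/d[2]
def inrk(p):
    c,s=np.cos(TH),np.sin(TH);d=np.array(p)[:2]-RO;return np.array([c*d[0]+s*d[1],-s*d[0]+c*d[1]])*1e3
E
python3 -c "
from h import *
s=ctrl.get_state()
for n,uv,z in(('knob',(247,77),.105),('knobtop',(247,66),.114),('legend',(147,88),.023),('leg2',(235,88),.023),('bob a',(66,12),.015),('bob b',(141,14),.015),('lip0',(0,60),.073),('lip1',(250,56),.073)):
  p=wray(uv,z,s);print(n,p,inrk(p))
"
```

```text
knob [ 0.6544 -0.1206  0.105 ] [ -11.5796 -144.8595]
knobtop [ 0.6617 -0.1204  0.114 ] [  -4.4171 -145.9762]
legend [ 0.6298 -0.0023  0.023 ] [-14.3606 -24.0661]
leg2 [ 0.6484 -0.0992  0.023 ] [ -13.6408 -122.7205]
bob a [0.6896 0.0908 0.015 ] [61.2598 56.6784]
bob b [0.7027 0.0117 0.015 ] [ 59.868  -23.5331]
lip0 [0.6283 0.1133 0.073 ] [ 5.0935 89.8669]
lip1 [ 0.6757 -0.1166  0.073 ] [  10.0294 -144.7605]
```

Emit:
apply_moves:
  series:
    - [0.035, -0.02, 0, 0, 0, 0.007, 1]
    - [0.07, -0.045, 0, 0, 0, 0.007, 1]
    - [0.1, -0.063, 0, 0, 0, 0.007, 1]
    - [0.1, -0.063, 0, 0, 0, 0.007, 1]
    - [0.1, -0.063, 0, 0, 0, 0.007, 1]

```text
time: 1.57
eef_pos: [0.6361, -0.0948, 0.2434]
orientation: [-0.0, 0.996, 0.089, -0.002]
contact_force: [-1.0, -0.4, -0.5]
grip_width: 0.004
gripper_force: 0.0
```

```bash
python3 -c "
from h import *
want(rk(-20,-110,102),TH);print(inrk(ctrl.get_state()['eef_pos']))"
```

```text
1.5667 at [ 0.6361 -0.0948  0.2434] yaw 0.17792984098296272 shift [ 0.0054 -0.0061  0.1414] turn -0.004070159017037278 F [-1.0289 -0.3801 -0.5359] 0.0037518746146558853
[ -24.9661 -116.2279]
```

Emit:
apply_moves:
  series:
    - [0.005, -0.008, 0.035, 0, 0, -0.004, 1]
    - [0.005, -0.01, 0.07, 0, 0, -0.004, 1]
    - [0.005, -0.01, 0.105, 0, 0, -0.004, 1]
    - [0.005, -0.01, 0.135, 0, 0, -0.004, 1]
    - [0.005, -0.01, 0.141, 0, 0, -0.004, 1]
    - [0.005, -0.01, 0.141, 0, 0, -0.004, 1]

```text
time: 2.07
eef_pos: [0.636, -0.0864, 0.101]
orientation: [-0.001, 0.996, 0.089, -0.004]
contact_force: [-0.3, -0.3, 0.5]
grip_width: -0.004
gripper_force: 0.0
```

Emit:
apply_moves:
  series:
    - [0, 0.01, 0, 0, 0, 0, 1]
    - [0, 0.02, 0, 0, 0, 0, 1]
    - [0, 0.03, 0, 0, 0, 0, 1]
    - [0, 0.04, 0, 0, 0, 0, 1]
    - [0, 0.05, 0, 0, 0, 0, 1]
    - [0, 0.06, 0, 0, 0, 0, 1]

```text
time: 2.57
eef_pos: [0.6502, -0.1461, 0.1055]
orientation: [0.001, 0.996, 0.089, 0.001]
contact_force: [-0.7, 2.1, 0.9]
grip_width: -0.003
gripper_force: 0.9
```

Emit:
apply_moves:
  series:
    - [0, 0.01, 0, 0, 0, 0, 1]
    - [0, 0.02, 0, 0, 0, 0, 1]
    - [0, 0.03, 0, 0, 0, 0, 1]
    - [0, 0.04, 0, 0, 0, 0, 1]

```text
time: 2.9
eef_pos: [0.6564, -0.1856, 0.1036]
orientation: [0.0, 0.996, 0.089, -0.001]
contact_force: [0.7, 0.4, 0.2]
grip_width: -0.0
gripper_force: 0.0
```

```bash
python3 -c "
from h import *
s=ctrl.get_state();print(s['time'],s['contact_force'],s['eef_pos'],inrk(s['eef_pos']))
im=ctrl.camera('wrist');cv2.imwrite('pics/w2.png',im[:,:,::-1])"
```

```text
2.9 [0.7057 0.3694 0.1663] [ 0.6564 -0.1856  0.1036] [ -21.4195 -209.1561]
```

View pics/w2.png

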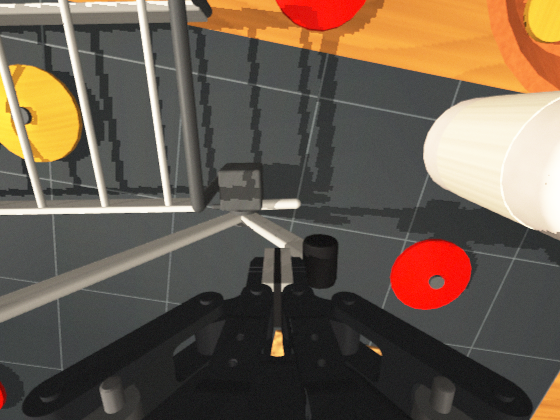

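```bash
python3 -c "
from h import *
s=ctrl.get_state()
for z in(.065,.085,.098,.105):print(z,inrk(wray((320,258),z,s)))
im=ctrl.camera('side');cv2.imwrite('pics/s1.png',cv2.resize(im[100:280,180:420,::-1],None,fx=3,fy=3,interpolation=cv2.INTER_CUBIC))"
```

```text
0.065 [ -31.9971 -236.9666]
0.085 [ -21.4308 -233.7114]
0.098 [ -14.5626 -231.5956]
0.105 [ -10.8644 -230.4563]
```

View pics/s1.png

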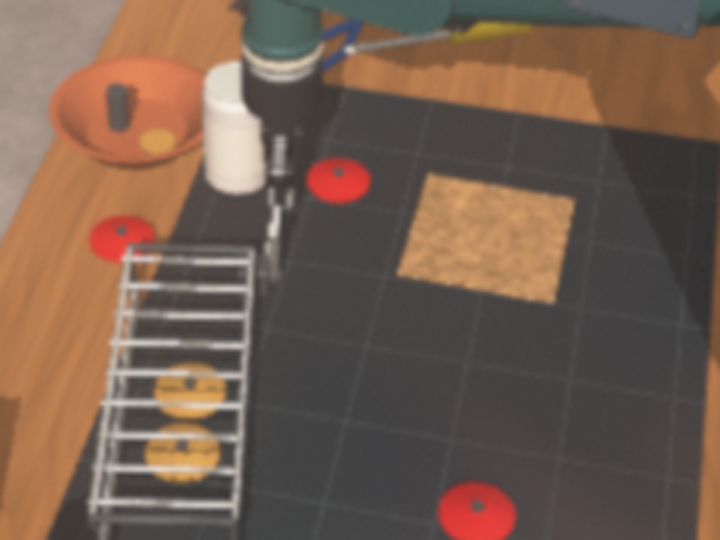

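The keeper has passed centre: the finger is unloaded, the knob at (320,258) is clear of it, and the leg is off the bench. I'll push 10 mm more and lift.

Emit:
apply_moves:
  series:
    - [0, 0.01, 0, 0, 0, 0, 1]
    - [0, 0.01, 0, 0, 0, 0, 1]
    - [0, 0.01, -0.03, 0, 0, 0, 1]
    - [0, 0.01, -0.07, 0, 0, 0, 1]
    - [0, 0.01, -0.11, 0, 0, 0, 1]
    - [0, 0.01, -0.14, 0, 0, 0, 1]
    - [-0.03, 0, -0.15, 0, 0, 0, -1]
    - [-0.07, -0.01, -0.15, 0, 0, 0, -1]
    - [-0.11, -0.02, -0.15, 0, 0, 0, -1]
    - [-0.11, -0.02, -0.15, 0, 0, 0, -1]

```text
time: 3.83
eef_pos: [0.5372, -0.1818, 0.2523]
orientation: [-0.002, 0.996, 0.089, -0.004]
contact_force: [0.1, -0.7, -1.1]
grip_width: 0.564
gripper_force: 0.0
```

```bash
python3 -c "
from h import *
s=ctrl.get_state();print(s['time'],s['eef_pos'])
im=ctrl.camera('wrist');cv2.imwrite('pics/w3.png',im[:,:,::-1])
for y,z,n in((-263,65,'knob clear'),(-159,168,'leg top clear'),(-154,105,'knob start')):
  c=ctrl.calibration('wrist');T=np.linalg.inv(np.array(c['tool_from_camera']));q=T[:3,:3]@tool(rk(-20,y,z),s)+T[:3,3];print(n,c['fx']*q[0]/q[2]+c['cx'],c['fy']*q[1]/q[2]+c['cy'])
want([.357,.291,.245],0)"
```

```text
3.8333 [ 0.5372 -0.1818  0.2523]
knob clear 359.99000438742246 68.57245647891648
leg top clear 241.69518021575516 47.44063518181963
knob start 244.80107267934596 62.73599293358825
3.8833 at [ 0.5408 -0.1826  0.2533] yaw 0.17810588714785705 shift [-0.097  -0.4986  0.0096] turn 0.17810588714785705 F [ 0.3842 -0.4829  0.6352] 0.6506097241155887
```

View pics/w3.png

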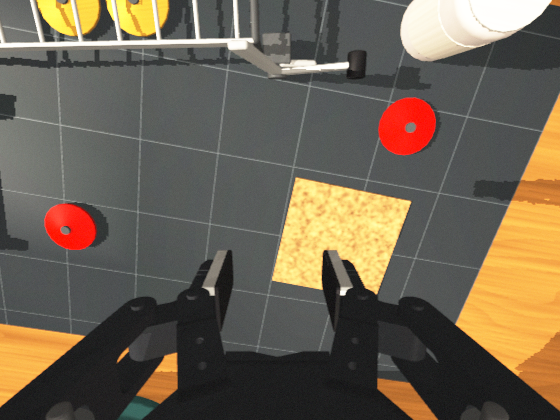

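Keeper is at its clear stop: knob at (357,63) against a predicted (360,68), leg top at (240,43). Next is the scoop handle.

Emit:
apply_moves:
  series:
    - [-0.008, -0.04, 0, 0, 0, -0.116, -1]
    - [-0.016, -0.08, 0, 0, 0, -0.232, -1]
    - [-0.024, -0.12, 0, 0, 0, -0.348, -1]
    - [-0.032, -0.16, 0, 0, 0, -0.464, -1]
    - [-0.04, -0.2, 0, 0, 0, -0.58, -1]
    - [-0.048, -0.24, 0, 0, 0, -0.696, -1]
    - [-0.056, -0.28, 0, 0, 0, -0.812, -1]
    - [-0.064, -0.32, 0, 0, 0, -0.928, -1]
    - [-0.072, -0.36, 0, 0, 0, -1.044, -1]
    - [-0.08, -0.4, 0, 0, 0, -1.16, -1]
    - [-0.088, -0.44, 0, 0, 0, -1.276, -1]
    - [-0.096, -0.46, 0, 0, 0, -1.393, -1]

```text
time: 4.88
eef_pos: [0.3675, 0.256, 0.255]
orientation: [-0.001, 0.703, 0.711, 0.001]
contact_force: [0.2, 0.1, -1.1]
grip_width: 1.001
gripper_force: 0.0
```

Emit:
apply_moves:
  series:
    - [0, 0, 0, 0, 0, 0, -1]
    - [0, 0, 0, 0, 0, 0, -1]
    - [0, 0, 0, 0, 0, 0, -1]

```text
time: 5.13
eef_pos: [0.3692, 0.2518, 0.2546]
orientation: [0.0, 0.707, 0.707, 0.0]
contact_force: [0.3, -0.0, -0.0]
grip_width: 1.001
gripper_force: 0.0
```

```bash
python3 - <<'E'
from h import *
s=ctrl.get_state()
im=ctrl.camera('wrist');cv2.imwrite('pics/w4.png',im[:,:,::-1])
want([.357,.291,.245],np.pi/2)
# brass masks in old top/side pics
for n in('top','side'):
    h=cv2.cvtColor(cv2.imread(f'pics/{n}0.png'),cv2.COLOR_BGR2HSV)
    m=cv2.inRange(h,(14,90,120),(28,255,255));box=(240,300,165,205) if n=='top' else (220,262,215,265)
    k=np.zeros_like(m);k[box[2]:box[3],box[0]:box[1]]=m[box[2]:box[3],box[0]:box[1]]
    ys,xs=np.nonzero(k);P=np.float32(np.c_[xs,ys]);_,l,c=cv2.kmeans(P,2,None,(3,50,.01),5,cv2.KMEANS_PP_CENTERS)
    for i in(0,1):
        e=cv2.fitEllipse(cv2.convexHull(P[l.ravel()==i]));p=ray(n,e[0],.012);print(n,e,p,inrk(p))
E
```

```text
5.1833 at [0.3693 0.2513 0.2545] yaw 1.5697665787789143 shift [ 0.0397 -0.0124  0.0095] turn -0.0010297480159822126 F [-0.1594 -0.0697  0.4919] 0.9975024331622434
top ((281.58087158203125, 180.23170471191406), (23.867189407348633, 24.83125877380371), 164.8538360595703) [0.702  0.0032 0.012 ] [ 57.5622 -31.7555]
top ((255.51443481445312, 185.40521240234375), (24.027912139892578, 24.231821060180664), 173.6071014404297) [0.6883 0.0779 0.012 ] [57.667  44.1738]
side ((240.34605407714844, 250.6039276123047), (19.824979782104492, 25.295948028564453), 85.30670928955078) [0.6865 0.0823 0.012 ] [56.6803 48.8643]
side ((242.88021850585938, 230.48757934570312), (20.43848991394043, 23.631122589111328), 89.11019134521484) [0.6991 0.0097 0.012 ] [ 55.9422 -24.8087]
```

View pics/w4.png

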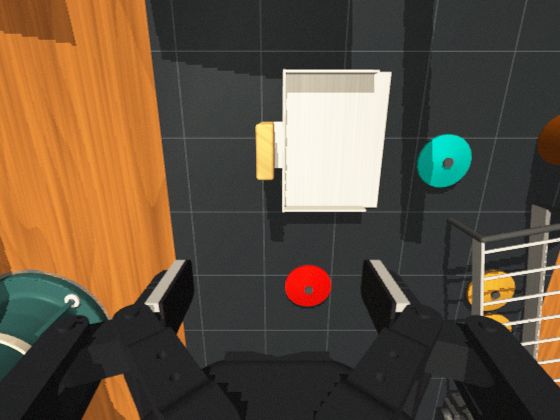

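The handle top is at (265,151), the scoop's rear wall is at column 283, rows 70–212, and its front edge runs (390,73) to (379,207).

```bash
python3 - <<'E'
from h import *
s=ctrl.get_state()
for n,uv,z in(('h',(265.5,151),.092),('h1',(265.5,122),.092),('h2',(265.5,180),.092),('f1',(390,73),.0025),('f2',(379,208),.0025),('r1',(283,71),.024),('r2',(283,211),.024)):print(n,wray(uv,z,s))
want([.357,.291,.245],np.pi/2)
E
```

```text
h [0.3576 0.2959 0.092 ]
h1 [0.3579 0.3234 0.092 ]
h2 [0.3572 0.2666 0.092 ]
f1 [0.5044 0.3774 0.0025]
f2 [0.5092 0.2075 0.0025]
r1 [0.3759 0.3769 0.024 ]
r2 [0.3768 0.2105 0.024 ]
5.1833 at [0.3693 0.2513 0.2545] yaw 1.5697665787789143 shift [ 0.0397 -0.0124  0.0095] turn -0.0010297480159822126 F [-0.1594 -0.0697  0.4919] 0.9975024331622434
```

Emit:
apply_moves:
  series:
    - [0.03, -0.012, 0, 0, 0, 0, -1]
    - [0.043, -0.012, 0.03, 0, 0, 0, -1]
    - [0.043, -0.012, 0.07, 0, 0, 0, -1]
    - [0.043, -0.012, 0.11, 0, 0, 0, -1]
    - [0.043, -0.012, 0.15, 0, 0, 0, -1]
    - [0.043, -0.012, 0.18, 0, 0, 0, -1]
    - [0.043, -0.012, 0.196, 0, 0, 0, -1]
    - [0.043, -0.012, 0.196, 0, 0, 0, -1]
    - [0.043, -0.012, 0.196, 0, 0, 0, -1]

```text
time: 5.93
eef_pos: [0.3569, 0.2936, 0.0577]
orientation: [-0.0, 0.708, 0.706, -0.001]
contact_force: [0.4, 0.0, -0.1]
grip_width: 0.996
gripper_force: 0.0
```

Emit:
apply_moves:
  series:
    - [0, 0, 0, 0, 0, 0, 1]
    - [0, 0, 0, 0, 0, 0, 1]
    - [0, 0, 0, 0, 0, 0, 1]
    - [0, 0, 0, 0, 0, 0, 1]
    - [0, 0, 0, 0, 0, 0, 1]
    - [0, 0, 0, 0, 0, 0, 1]
    - [0, 0, 0, 0, 0, 0, 1]
    - [0, 0, 0, 0, 0, 0, 1]

```text
time: 6.6
eef_pos: [0.3569, 0.2951, 0.0591]
orientation: [0.0, 0.707, 0.708, 0.001]
contact_force: [-0.0, 0.4, 6.3]
grip_width: 0.206
gripper_force: 59.8
```

Emit:
apply_moves:
  series:
    - [0, 0, -0.005, 0, 0, 0, 1]
    - [0, 0, -0.012, 0, 0, 0, 1]
    - [0, 0, -0.02, 0, 0, 0, 1]
    - [0, 0, -0.02, 0, 0, 0, 1]
    - [0, 0, -0.02, 0, 0, 0, 1]

```text
time: 7.02
eef_pos: [0.3567, 0.2949, 0.0788]
orientation: [0.0, 0.707, 0.707, 0.0]
contact_force: [0.0, -0.7, -2.9]
grip_width: 0.203
gripper_force: 58.8
```

```bash
python3 - <<'E'
from h import *
s=ctrl.get_state();print(s['time'],s['contact_force'],s['ft_torque'],s['grip_width'])
im=ctrl.camera('wrist');cv2.imwrite('pics/w5.png',im[:,:,::-1])
# pre-insert: edge at rack x -35 -> handle at rack x -184, y 9
want(rk(-190,9,80),TH+np.pi/2);print(rk(-190,9,80))
E
```

```text
7.0167 [ 0.0076 -0.7237 -2.8721] [-0.023   0.1853  0.0219] 0.20332523457712937
7.0667 at [0.3564 0.2947 0.0783] yaw 1.5718626341161952 shift [-0.2963  0.0944 -0.0017] turn -0.1809336926787013 F [-0.3948  0.2147 -4.3269] 0.19653553255154824
[ 0.4511 -0.0015  0.08  ]
```

View pics/w5.png

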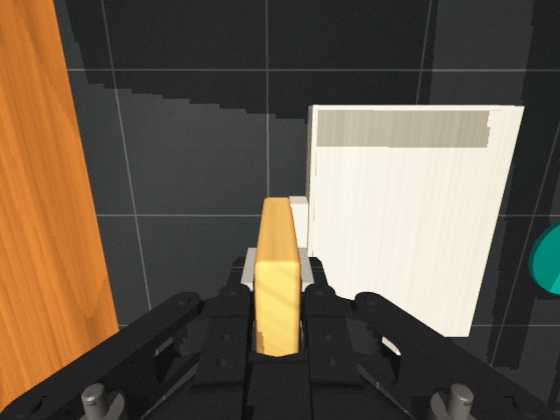

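The scoop is held level in the jaws: handle at (277,235), front corners at (522,108) and (470,335). That was my last picture, so from here I check by numbers.

```bash
python3 - <<'E'
from h import *
s=ctrl.get_state()
for uv in((522,108),(470,335),(313,107)):
    a,b=wray(uv,0,s),wray(uv,.05,s);X=.506 if uv[0]>400 else .373
    t=(X-a[0])/(b[0]-a[0]);print(a+(b-a)*t, wray(uv,.02,s))
E
```

```text
[0.506  0.3779 0.0181] [0.5045 0.3779 0.02  ]
[0.506  0.2107 0.0212] [0.507  0.2096 0.02  ]
[0.373  0.3774 0.0588] [0.3776 0.3782 0.02  ]
```

Emit:
apply_moves:
  series:
    - [0, 0, -0.03, 0, 0, 0, 1]
    - [-0.02, 0.006, -0.03, 0, 0, -0.02, 1]
    - [-0.05, 0.016, -0.03, 0, 0, -0.04, 1]
    - [-0.08, 0.026, -0.03, 0, 0, -0.06, 1]
    - [-0.11, 0.035, -0.03, 0, 0, -0.08, 1]
    - [-0.14, 0.045, -0.03, 0, 0, -0.1, 1]
    - [-0.17, 0.055, -0.03, 0, 0, -0.12, 1]
    - [-0.2, 0.064, -0.03, 0, 0, -0.14, 1]
    - [-0.23, 0.074, -0.03, 0, 0, -0.16, 1]
    - [-0.26, 0.083, -0.03, 0, 0, -0.181, 1]
    - [-0.285, 0.09, -0.03, 0, 0, -0.181, 1]
    - [-0.296, 0.094, -0.03, 0, 0, -0.181, 1]

```text
time: 8.07
eef_pos: [0.451, -0.0043, 0.1079]
orientation: [0.0, 0.641, 0.767, -0.001]
contact_force: [-0.5, 0.5, -3.4]
grip_width: 0.203
gripper_force: 59.8
```

Emit:
apply_moves:
  series:
    - [0, 0, 0, 0, 0, 0, 1]
    - [0, 0, 0, 0, 0, 0, 1]
    - [0, 0, 0, 0, 0, 0, 1]

```text
time: 8.32
eef_pos: [0.4502, -0.0003, 0.1078]
orientation: [-0.001, 0.64, 0.769, -0.0]
contact_force: [0.4, 0.6, -3.0]
grip_width: 0.203
gripper_force: 59.8
```

```bash
python3 - <<'E'
from h import *
s=ctrl.get_state();im=ctrl.camera('wrist');want(rk(-190,9,60),TH+np.pi/2)
t=ctrl.camera('top')
cv2.imwrite('pics/w6.png',im[:,:,::-1]);cv2.imwrite('pics/t6.png',t[:,:,::-1])
# lip line and bobs
h=cv2.cvtColor(im,cv2.COLOR_RGB2HSV);m=cv2.inRange(h,(14,120,120),(30,255,255))
for c in cv2.findContours(m,0,2)[0]:
    if cv2.contourArea(c)>100:print('yel',cv2.contourArea(c),cv2.boundingRect(c))
g=cv2.cvtColor(t,cv2.COLOR_RGB2HSV);w=cv2.inRange(g,(0,0,175),(180,60,255))
for c in cv2.findContours(w,0,2)[0]:
    if cv2.contourArea(c)>300:
        print('white top',cv2.contourArea(c));a=cv2.boxPoints(cv2.minAreaRect(c))
        for p in a:print(p,ray('top',p,.05),inrk(ray('top',p,.05)))
E
```

```text
8.3667 at [ 0.4502 -0.      0.1079] yaw 1.7542053006712643 shift [-0.0017  0.0007  0.0479] turn 0.0014089738763678472 F [ 1.0305 -0.3351 -2.776 ] 0.20964925467414836
yel 1567.5 (522, 223, 38, 69)
yel 1969.0 (0, 200, 23, 198)
yel 6180.0 (254, 197, 47, 160)
yel 463.5 (547, 148, 13, 60)
white top 3602.0
[ 14. 314.] [0.3404 0.7285 0.05  ] [-166.7295  746.9849]
[ 63.5 264.5] [0.4708 0.6012 0.05  ] [-61.5456 598.2418]
[109.5 310.5] [0.3462 0.4697 0.05  ] [-207.8537  491.4654]
[ 60. 360.] [0.2197 0.5966 0.05  ] [-309.3566  639.1609]
white top 1825.5
[242.4231 220.1154] [0.5843 0.1118 0.05  ] [-38.5219  96.3954]
[305.3077 207.5385] [ 0.6161 -0.0614  0.05  ] [-38.597  -79.6802]
[312.8462 245.2308] [ 0.5123 -0.0794  0.05  ] [-143.9274  -78.6442]
[249.9616 257.8077] [0.481  0.0916 0.05  ] [-143.74     95.2349]
white top 817.0
[377.0001 165.    ] [ 0.7319 -0.2629  0.05  ] [  38.8496 -298.8777]
[404.5001 137.5   ] [ 0.8092 -0.3431  0.05  ] [ 100.3767 -391.7628]
[423.0001 156.    ] [ 0.755  -0.3913  0.05  ] [  38.301  -429.3199]
[395.5001 183.5   ] [ 0.6786 -0.3113  0.05  ] [ -22.3232 -336.791 ]
white top 3211.0
[205.3764 166.6941] [0.7367 0.2153 0.05  ] [130.0774 170.5371]
[321.2118 140.9529] [ 0.8042 -0.1103  0.05  ] [ 137.5791 -161.8548]
[331.0706 185.3176] [ 0.6769 -0.1339  0.05  ] [   8.0909 -162.0464]
[215.2353 211.0588] [0.6107 0.1868 0.05  ] [  1.071  165.3694]
white top 30808.5
[225.   0.] [1.2413 0.1617 0.05  ] [616.6772  26.4962]
[559.   0.] [ 1.2132 -0.8125  0.05  ] [ 412.7493 -926.4826]
[559. 100.] [ 0.909  -0.7809  0.05  ] [ 119.2516 -840.3421]
[225. 100.] [0.931  0.1608 0.05  ] [311.3879  81.7669]
```

Emit:
apply_moves:
  series:
    - [-0.001, 0, 0.02, 0, 0, 0, 1]
    - [-0.001, 0, 0.035, 0, 0, 0, 1]
    - [-0.001, 0, 0.043, 0, 0, 0, 1]
    - [-0.001, 0, 0.047, 0, 0, 0, 1]
    - [-0.001, 0, 0.049, 0, 0, 0, 1]
    - [-0.001, 0, 0.049, 0, 0, 0, 1]
    - [-0.001, 0, 0.049, 0, 0, 0, 1]

```text
time: 9.0
eef_pos: [0.4516, -0.0021, 0.0601]
orientation: [0.001, 0.64, 0.769, 0.0]
contact_force: [0.5, -0.2, -2.4]
grip_width: 0.204
gripper_force: 59.8
```

```bash
python3 - <<'E'
from h import *
s=ctrl.get_state();print(s['contact_force'],s['ft_torque'],s['orientation'])
want(rk(-39,9,59),TH+np.pi/2)
E
```

```text
[ 0.5286 -0.1859 -2.36  ] [-0.0069  0.2258 -0.0116] [0.0008 0.6398 0.7686 0.0004]
9.0 at [ 0.4516 -0.0021  0.0601] yaw 1.753167473657223 shift [0.0006 0.1506 0.0013] turn 0.00037114686232642136 F [ 0.5286 -0.1859 -2.36  ] 0.2040249169145719
```

Emit:
apply_moves:
  series:
    - [0, 0, 0.0015, 0, 0, 0, 1]
    - [0, 0, 0.0025, 0, 0, 0, 1]
    - [0, 0, 0.0025, 0, 0, 0, 1]

```text
time: 9.25
eef_pos: [0.452, -0.0023, 0.0591]
orientation: [0.001, 0.64, 0.768, 0.001]
contact_force: [-3.0, 0.3, 5.1]
grip_width: 0.207
gripper_force: 61.2
```

```bash
python3 - <<'E'
from h import *
s=ctrl.get_state();print(s['contact_force'],s['ft_torque'],s['orientation'])
want(rk(-39,9,59),TH+np.pi/2)
E
```

```text
[-2.9903  0.2626  5.1431] [ 0.0634  0.7111 -0.    ] [0.0011 0.6399 0.7684 0.0007]
9.25 at [ 0.452  -0.0023  0.0591] yaw 1.7527890378697728 shift [0.0009 0.1502 0.0005] turn -7.288925123694057e-06 F [-2.9903  0.2626  5.1431] 0.20701119649440028
```

Emit:
apply_moves:
  series:
    - [0, 0.008, 0, 0, 0, 0, 1]
    - [0, 0.016, 0, 0, 0, 0, 1]
    - [0, 0.024, 0, 0, 0, 0, 1]
    - [0, 0.032, 0, 0, 0, 0, 1]
    - [0, 0.04, 0, 0, 0, 0, 1]
    - [0, 0.048, 0, 0, 0, 0, 1]
    - [0, 0.055, 0, 0, 0, 0, 1]
    - [0, 0.06, 0, 0, 0, 0, 1]
    - [0, 0.065, 0, 0, 0, 0, 1]
    - [0, 0.07, 0, 0, 0, 0, 1]
    - [0, 0.075, 0, 0, 0, 0, 1]
    - [0, 0.08, 0, 0, 0, 0, 1]

```text
time: 10.25
eef_pos: [0.5303, 0.0119, 0.0592]
orientation: [0.001, 0.64, 0.768, 0.0]
contact_force: [-5.1, -1.4, 6.9]
grip_width: 0.199
gripper_force: 61.3
```

Emit:
apply_moves:
  series:
    - [0, 0.005, 0, 0, 0, 0, 1]
    - [0, 0.01, 0, 0, 0, 0, 1]
    - [0, 0.015, 0, 0, 0, 0, 1]
    - [0, 0.02, 0, 0, 0, 0, 1]
    - [0, 0.025, 0, 0, 0, 0, 1]
    - [0, 0.03, 0, 0, 0, 0, 1]
    - [0, 0.035, 0, 0, 0, 0, 1]
    - [0, 0.04, 0, 0, 0, 0, 1]

```text
time: 10.92
eef_pos: [0.5691, 0.0191, 0.0592]
orientation: [0.0, 0.64, 0.768, -0.0]
contact_force: [-6.3, -1.6, 7.1]
grip_width: 0.207
gripper_force: 61.3
```

```bash
cat > look.py <<'E'
from h import *
s=ctrl.get_state();print(s['contact_force'],s['ft_torque'],s['orientation']);print('tcp rack',inrk(s['eef_pos']))
want(rk(-39,9,59),TH+np.pi/2)
for n,box in(('top',(215,325,145,230)),('side',(200,300,190,300))):
    h=cv2.cvtColor(ctrl.camera(n),cv2.COLOR_RGB2HSV)
    m=cv2.inRange(h,(14,90,120),(28,255,255))
    k=np.zeros_like(m);k[box[2]:box[3],box[0]:box[1]]=m[box[2]:box[3],box[0]:box[1]]
    k=cv2.morphologyEx(k,cv2.MORPH_CLOSE,np.ones((3,3)))
    for c in cv2.findContours(k,0,2)[0]:
        if cv2.contourArea(c)>40:
            e=cv2.fitEllipse(c);print(n,cv2.contourArea(c),np.round(e[0]+e[1],1),'rack',inrk(ray(n,e[0],.013)))
E
python3 look.py
```

```text
[-6.3236 -1.5922  7.0895] [-0.0235  0.9126 -0.0367] [ 0.0002  0.6401  0.7683 -0.0003]
tcp rack [-70.2681   7.938 ]
10.9167 at [0.5691 0.0191 0.0592] yaw 1.7524174068924538 shift [0.0011 0.0313 0.0002] turn -0.0003789199024426537 F [-6.3236 -1.5922  7.0895] 0.20677896495011094
top 278.0 [253.9 176.2  19.7  23.1] rack [84.7477 43.5806]
top 158.0 [274.8 172.2  10.9  21.1] rack [ 84.2922 -17.344 ]
top 121.0 [286.1 169.4   9.2  20.1] rack [ 85.7314 -50.5461]
top 613.0 [262.2 143.   19.7 109.4] rack [176.3663   1.7592]
side 488.5 [232.3 241.8  22.8  37.1] rack [81.6373 19.2808]
side 194.0 [286.5 233.8  10.1  35.7] rack [-67.4974 -17.3152]
```

Emit:
apply_moves:
  series:
    - [0, 0.004, 0, 0, 0, 0, 1]
    - [0, 0.008, 0, 0, 0, 0, 1]
    - [0, 0.012, 0, 0, 0, 0, 1]
    - [0, 0.016, 0, 0, 0, 0, 1]
    - [0, 0.02, 0, 0, 0, 0, 1]
    - [0, 0.024, 0, 0, 0, 0, 1]
    - [0, 0.028, 0, 0, 0, 0, 1]
    - [0, 0.028, 0, 0, 0, 0, 1]

```text
time: 11.68
eef_pos: [0.5974, 0.0243, 0.0591]
orientation: [0.001, 0.64, 0.768, 0.0]
contact_force: [-3.6, -0.1, 5.4]
grip_width: 0.203
gripper_force: 61.0
```

```bash
python3 look.py
```

```text
[-3.5848 -0.0601  5.4142] [ 0.0292  0.7331 -0.0455] [0.0008 0.64   0.7683 0.0004]
tcp rack [-41.4399   7.9282]
11.6833 at [0.5974 0.0243 0.0591] yaw 1.7524784472460655 shift [0.0011 0.0024 0.0001] turn -0.00031787954883100156 F [-3.5848 -0.0601  5.4142] 0.20340545054277276
top 51.0 [259.5 172.6   7.1  16.4] rack [91.8135 25.8821]
top 99.5 [274.6 172.5   9.4  22.8] rack [ 83.6358 -16.4666]
top 106.5 [286.  168.1   8.8  17.1] rack [ 89.5544 -50.9521]
top 614.0 [262.  143.1  19.6 109.5] rack [176.2151   2.2962]
side 474.5 [232.3 241.2  23.7  37.7] rack [81.6854 17.0022]
side 183.0 [276.5 232.8   7.3  41.8] rack [-39.4192 -20.0637]
```

Emit:
apply_moves:
  series:
    - [0, -0.002, 0, 0, 0, 0, 1]
    - [0, -0.005, 0, 0, 0, 0, 1]
    - [0, -0.009, 0, 0, 0, 0, 1]
    - [0, -0.014, 0, 0, 0, 0, 1]
    - [0, -0.02, 0, 0, 0, 0, 1]
    - [0, -0.026, 0, 0, 0, 0, 1]
    - [0, -0.032, 0, 0, 0, 0, 1]
    - [0, -0.037, 0, 0, 0, 0, 1]
    - [0, -0.041, 0, 0, 0, 0, 1]
    - [0, -0.044, 0, 0, 0, 0, 1]
    - [0, -0.045, 0, 0, 0, 0, 1]

```text
time: 12.7
eef_pos: [0.5541, 0.0164, 0.0592]
orientation: [0.003, 0.64, 0.768, 0.002]
contact_force: [5.9, 1.1, 4.9]
grip_width: 0.207
gripper_force: 61.1
```

```bash
python3 look.py
```

```text
[5.9012 1.0826 4.8611] [ 0.2111 -0.4778 -0.0344] [0.0026 0.64   0.7684 0.0021]
tcp rack [-85.4348   7.9698]
12.7 at [0.5541 0.0164 0.0592] yaw 1.7525761022492714 shift [0.001  0.0464 0.0005] turn -0.00022022454562509175 F [5.9012 1.0826 4.8611] 0.20659716934296948
top 86.0 [250.9 190.    9.4  18. ] rack [47.0163 59.4406]
top 95.5 [262.7 189.1   7.8  22.6] rack [42.7536 26.0559]
top 142.0 [277.8 186.   10.5  19.7] rack [ 43.1172 -17.939 ]
top 113.5 [289.1 183.5   8.4  20. ] rack [ 43.7675 -50.9467]
top 614.0 [262.  143.1  19.6 109.5] rack [176.2151   2.2962]
side 516.0 [247.4 239.1  23.2  40.2] rack [40.5091  7.5693]
side 187.0 [293.2 232.    6.7  49.4] rack [-86.2846 -25.3162]
```

Both bobs came with the scoop, shifting 45 mm towards the mouth. I continue out, then stop sharply so they settle further in.

Emit:
apply_moves:
  series:
    - [0, -0.003, 0, 0, 0, 0, 1]
    - [0, -0.009, 0, 0, 0, 0, 1]
    - [0, -0.018, 0, 0, 0, 0, 1]
    - [0, -0.029, 0, 0, 0, 0, 1]
    - [0, -0.043, 0, 0, 0, 0, 1]
    - [0, -0.059, 0, 0, 0, 0, 1]
    - [0, -0.076, 0, 0, 0, 0, 1]
    - [0, -0.093, 0, 0, 0, 0, 1]
    - [0, -0.093, 0, 0, 0, 0, 1]
    - [0, -0.093, 0, 0, 0, 0, 1]
    - [0, -0.093, 0, 0, 0, 0, 1]

```text
time: 13.72
eef_pos: [0.4599, -0.001, 0.0591]
orientation: [0.0, 0.64, 0.768, -0.001]
contact_force: [-6.8, -2.0, 14.5]
grip_width: 0.202
gripper_force: 62.3
```

```bash
sed -i 's/215,325,145,230/215,330,145,262/;s/200,300,190,300/200,340,190,300/' look.py; python3 look.py
```

```text
[-6.8145 -2.018  14.4998] [-0.0161  0.8049 -0.0176] [ 0.0003  0.6401  0.7683 -0.0007]
tcp rack [-181.265     7.9012]
13.7167 at [ 0.4599 -0.001   0.0591] yaw 1.7524627848207999 shift [ 0.0011  0.1423 -0.    ] turn -0.00033354197409662945 F [-6.8145 -2.018  14.4998] 0.20173928748536776
top 384.5 [263.3 226.2  21.9  22.8] rack [-61.7454  44.6741]
top 377.0 [290.4 220.3  21.7  22.5] rack [-60.4951 -33.4167]
top 611.0 [265.6 141.2  22.3 111.2] rack [179.8015  -8.9268]
side 670.0 [284.7 240.7  22.9  44.7] rack [-63.2704   8.1952]
side 183.5 [328.7 233.9   7.   41.7] rack [-186.1682  -23.1225]
```

Emit:
apply_moves:
  series:
    - [0, 0, -0.004, 0, 0, 0, 1]
    - [0, 0, -0.01, 0, 0, 0, 1]
    - [0, 0, -0.016, -0.02, 0, 0, 1]
    - [0, 0, -0.024, -0.04, 0, 0, 1]
    - [0, 0, -0.032, -0.06, 0, 0, 1]
    - [0, 0, -0.04, -0.06, 0, 0, 1]
    - [0, 0, -0.045, -0.06, 0, 0, 1]
    - [0, 0, -0.045, -0.06, 0, 0, 1]
    - [0, 0, -0.045, -0.06, 0, 0, 1]

```text
time: 14.57
eef_pos: [0.4611, -0.0004, 0.1024]
orientation: [0.02, 0.64, 0.768, 0.023]
contact_force: [0.8, 0.6, -6.7]
grip_width: 0.198
gripper_force: 59.4
```

```bash
python3 look.py; python3 - <<'E'
from h import *
s=ctrl.get_state();im=ctrl.camera('wrist');cv2.imwrite('pics/w7.png',im[:,:,::-1])
h=cv2.cvtColor(im,cv2.COLOR_RGB2HSV);w=cv2.inRange(h,(0,0,150),(180,50,255))
for c in cv2.findContours(w,0,2)[0]:
    if cv2.contourArea(c)>3000:print(cv2.contourArea(c),cv2.approxPolyDP(c,8,True)[:,0].tolist())
# expected corner pixels if no droop / with droop d (rad) about handle, front wall corners in tool frame
c=ctrl.calibration('wrist');T=np.linalg.inv(np.array(c['tool_from_camera']))
for d in(0,.03,.06,.1):
    for x,y,z in((65,85,2.5),(-65,85,24)):
        r=R.from_euler('x',d).apply(np.array([y,x+84,59-z])/1e3);q=T[:3,:3]@r+T[:3,3];print(d,(x,y),c['fx']*q[0]/q[2]+c['cx'],c['fy']*q[1]/q[2]+c['cy'])
# pad
t=cv2.cvtColor(ctrl.camera('top'),cv2.COLOR_RGB2HSV);m=cv2.inRange(t,(8,60,90),(25,200,255));k=np.zeros_like(m);k[225:305,345:425]=m[225:305,345:425]
k=cv2.morphologyEx(k,cv2.MORPH_CLOSE,np.ones((5,5)));cc=max(cv2.findContours(k,0,2)[0],key=cv2.contourArea);r=cv2.minAreaRect(cc);print('pad',r,ray('top',r[0],.004),[ray('top',p,.004)[:2] for p in cv2.boxPoints(r)])
sd=cv2.cvtColor(cv2.imread('pics/side0.png'),cv2.COLOR_BGR2HSV);m=cv2.inRange(sd,(8,60,90),(25,200,255));k=np.zeros_like(m);k[150:205,305:380]=m[150:205,305:380]
k=cv2.morphologyEx(k,cv2.MORPH_CLOSE,np.ones((5,5)));cc=max(cv2.findContours(k,0,2)[0],key=cv2.contourArea);a=cv2.approxPolyDP(cv2.convexHull(cc),5,True)[:,0];print('pad side',a.tolist(),[ray('side',p,.004)[:2] for p in a],np.mean([ray('side',p,.004)[:2] for p in a],0))
E
```

```text
[ 0.8093  0.5565 -6.698 ] [-0.0562  0.6526  0.0475] [0.0198 0.6396 0.7681 0.0233]
tcp rack [-179.9389    8.2572]
14.5667 at [ 0.4611 -0.0004  0.1024] yaw 1.7527705835682221 shift [0.0008 0.138  0.052 ] turn -2.5743226674368458e-05 F [ 0.8093  0.5565 -6.698 ] 0.19755911447195837
top 411.0 [261.6 222.8  22.6  23.4] rack [-51.5413  47.4095]
top 408.5 [290.1 216.6  22.6  23.4] rack [-50.1678 -34.7017]
top 611.0 [267.  140.5  23.1 113.5] rack [180.8876 -13.2441]
side 356.5 [283.6 239.9  18.7  25.5] rack [-60.0607   5.6364]
side 315.5 [283.7 218.5  17.   24.2] rack [-57.9467 -75.7165]
side 192.5 [329.4 224.4   6.8  41.5] rack [-189.3349  -59.3787]
23971.0 [[312, 106], [309, 205], [289, 197], [303, 291], [308, 256], [337, 295], [372, 291], [394, 303], [398, 276], [421, 253], [455, 245], [486, 258], [495, 222], [462, 235], [430, 228], [409, 203], [409, 173], [431, 141], [463, 125], [514, 140], [522, 106]]
0 (65, 85) 525.9193688553288 104.52919085964926
0 (-65, 85) 313.44264990620866 103.17519149443183
0.03 (65, 85) 517.1422492984809 104.7526785933649
0.03 (-65, 85) 311.32230220655646 103.21148974701876
0.06 (65, 85) 508.6274415778866 104.96315119089127
0.06 (-65, 85) 309.1924677964922 103.24541099366012
0.1 (65, 85) 497.65216748251635 105.22503420049657
0.1 (-65, 85) 306.3391963190478 103.28696340457248
pad ((386.0, 265.5), (59.0, 60.0), 90.0) [ 0.4558 -0.2836  0.004 ] [array([ 0.5395, -0.2036]), array([ 0.5367, -0.3714]), array([ 0.374 , -0.3619]), array([ 0.3763, -0.1972])]
pad side [[322, 157], [371, 166], [364, 201], [312, 191]] [array([ 0.5346, -0.3662]), array([ 0.3738, -0.3593]), array([ 0.378 , -0.1953]), array([ 0.5382, -0.2016])] [ 0.4562 -0.2806]
```

```bash
python3 - <<'E'
from h import *
s=ctrl.get_state();q=s['orientation'];r=R.from_quat([q[1],q[2],q[3],q[0]])
print(tool([.372,-.2795,.100],s))
y=yaw(s);rt=R.from_euler('z',np.pi/2-.03-y)*r;print((r.inv()*rt).as_rotvec(),y)
E
```

```text
[-0.2586 -0.1373 -0.007 ]
[-0.0001 -0.0124  0.2117] 1.75286255886972
```

Emit:
apply_moves:
  series:
    - [-0.003, -0.001, 0, 0, 0, 0.002, 1]
    - [-0.008, -0.004, 0, 0, 0, 0.006, 1]
    - [-0.017, -0.009, 0, 0, -0.001, 0.014, 1]
    - [-0.029, -0.015, -0.001, 0, -0.001, 0.024, 1]
    - [-0.045, -0.024, -0.001, 0, -0.002, 0.037, 1]
    - [-0.063, -0.033, -0.002, 0, -0.003, 0.051, 1]
    - [-0.08, -0.043, -0.002, 0, -0.004, 0.066, 1]
    - [-0.096, -0.051, -0.003, 0, -0.005, 0.079, 1]
    - [-0.109, -0.058, -0.003, 0, -0.005, 0.089, 1]
    - [-0.117, -0.062, -0.003, 0, -0.006, 0.096, 1]
    - [-0.123, -0.065, -0.003, 0, -0.006, 0.1, 1]
    - [-0.125, -0.067, -0.003, 0, -0.006, 0.103, 1]

```text
time: 15.77
eef_pos: [0.4171, -0.1365, 0.1008]
orientation: [0.02, 0.679, 0.734, 0.022]
contact_force: [-0.0, -0.1, -6.4]
grip_width: 0.201
gripper_force: 59.5
```

```bash
python3 - <<'E'
from h import *
s=ctrl.get_state();q=s['orientation'];r=R.from_quat([q[1],q[2],q[3],q[0]])
print(tool([.372,-.2795,.100],s),s['eef_pos'],s['grip_width'],s['contact_force'])
y=yaw(s);rt=R.from_euler('z',np.pi/2-.03-y)*r;print((r.inv()*rt).as_rotvec(),y)
E
```

```text
[-0.1391 -0.056  -0.0025] [ 0.4171 -0.1365  0.1008] 0.20092864582835204 [-0.0445 -0.0575 -6.3693]
[ 0.     -0.0064  0.1069] 1.647895163508172
```

Emit:
apply_moves:
  series:
    - [-0.003, -0.001, 0, 0, 0, 0.002, 1]
    - [-0.009, -0.003, 0, 0, 0, 0.007, 1]
    - [-0.018, -0.007, 0, 0, -0.001, 0.014, 1]
    - [-0.032, -0.013, 0, 0, -0.001, 0.025, 1]
    - [-0.05, -0.02, -0.001, 0, -0.002, 0.038, 1]
    - [-0.069, -0.028, -0.001, 0, -0.003, 0.053, 1]
    - [-0.089, -0.036, -0.002, 0, -0.004, 0.068, 1]
    - [-0.107, -0.043, -0.002, 0, -0.005, 0.082, 1]
    - [-0.121, -0.049, -0.002, 0, -0.006, 0.093, 1]
    - [-0.131, -0.053, -0.002, 0, -0.006, 0.1, 1]
    - [-0.137, -0.055, -0.002, 0, -0.006, 0.105, 1]
    - [-0.139, -0.056, -0.002, 0, -0.006, 0.107, 1]

```text
time: 16.77
eef_pos: [0.3724, -0.2793, 0.0994]
orientation: [0.021, 0.717, 0.696, 0.021]
contact_force: [-0.1, -0.1, -5.7]
grip_width: 0.203
gripper_force: 59.5
```

Emit:
apply_moves:
  series:
    - [0, 0, 0, 0.02, 0, 0, 1]
    - [0, 0, 0, 0.04, 0, 0, 1]
    - [0, 0, 0, 0.06, 0, 0, 1]
    - [0, 0, 0, 0.06, 0, 0, 1]
    - [0, 0, 0, 0.06, 0, 0, 1]

```text
time: 17.18
eef_pos: [0.3732, -0.2779, 0.0994]
orientation: [-0.0, 0.716, 0.698, 0.0]
contact_force: [-0.1, -0.0, -5.5]
grip_width: 0.203
gripper_force: 59.6
```

```bash
cat > look2.py <<'E'
from h import *
s=ctrl.get_state();print(s['contact_force'],s['ft_torque'],s['orientation'],s['eef_pos'])
Z=s['eef_pos'][2]-.059
want([.372,-.2795,.063],np.pi/2-.03)
t=ctrl.camera('top');sd=ctrl.camera('side');cv2.imwrite('pics/t8.png',t[:,:,::-1]);cv2.imwrite('pics/s8.png',sd[:,:,::-1])
for n,im,box,S in(('top',t,(335,435,215,310),210),('side',sd,(285,400,140,230),210)):
    h=cv2.cvtColor(im,cv2.COLOR_RGB2HSV);k=np.zeros(h.shape[:2],np.uint8);b=np.s_[box[2]:box[3],box[0]:box[1]]
    k[b]=cv2.inRange(h,(14,130,120),(28,255,255))[b]
    for c in cv2.findContours(k,0,2)[0]:
        if cv2.contourArea(c)>80:
            e=cv2.fitEllipse(c);print(n,'yel',cv2.contourArea(c),np.round(e[0]+e[1],1),ray(n,e[0],.015+Z))
    k[:]=0;k[b]=cv2.inRange(h,(0,0,150),(180,50,255))[b];k=cv2.morphologyEx(k,cv2.MORPH_CLOSE,np.ones((3,3)))
    c=max(cv2.findContours(k,0,2)[0],key=cv2.contourArea);a=cv2.approxPolyDP(cv2.convexHull(c),4,True)[:,0]
    print(n,'scoop',cv2.contourArea(c));[print(p,ray(n,p,.0025+Z),ray(n,p,.02+Z)) for p in a]
E
python3 look2.py
```

```text
[-0.1441 -0.0198 -5.527 ] [0.0675 0.4399 0.0226] [-0.0003  0.7164  0.6977  0.0002] [ 0.3732 -0.2779  0.0994]
17.1833 at [ 0.3732 -0.2779  0.0994] yaw 1.544262676408403 shift [-0.0017 -0.0012  0.0364] turn 0.0034663496135065586 F [-0.1441 -0.0198 -5.527 ] 0.20316884600965288
top scoop 1563.5
[420 241] [ 0.5196 -0.3709  0.0429] [ 0.5182 -0.366   0.0604]
[422 266] [ 0.4521 -0.3722  0.0429] [ 0.4517 -0.3673  0.0604]
[388 292] [ 0.3844 -0.2776  0.0429] [ 0.3849 -0.274   0.0604]
[357 288] [ 0.3961 -0.1952  0.0429] [ 0.3965 -0.1928  0.0604]
[356 239] [ 0.5279 -0.1977  0.0429] [ 0.5264 -0.1952  0.0604]
side yel 198.5 [330.2 173.3  12.5  20.9] [ 0.4915 -0.2374  0.0554]
side yel 180.5 [334.6 157.   12.   19.8] [ 0.49   -0.3154  0.0554]
side scoop 1004.5
[334 146] [ 0.501  -0.3835  0.0429] [ 0.4992 -0.362   0.0604]
[356 149] [ 0.4299 -0.3851  0.0429] [ 0.4292 -0.3636  0.0604]
[368 159] [ 0.387  -0.3451  0.0429] [ 0.3871 -0.3242  0.0604]
[359 190] [ 0.3981 -0.1981  0.0429] [ 0.3979 -0.1795  0.0604]
[318 183] [ 0.5218 -0.1997  0.0429] [ 0.5197 -0.1811  0.0604]
```

Emit:
apply_moves:
  series:
    - [-0.002, -0.001, 0.008, 0, 0, 0, 1]
    - [-0.002, -0.001, 0.016, 0, 0, 0, 1]
    - [-0.002, -0.001, 0.024, 0, 0, 0, 1]
    - [-0.002, -0.001, 0.029, 0, 0, 0, 1]
    - [-0.002, -0.001, 0.033, 0, 0, 0, 1]
    - [-0.002, -0.001, 0.035, 0, 0, 0, 1]
    - [-0.002, -0.001, 0.036, 0, 0, 0, 1]
    - [-0.002, -0.001, 0.036, 0, 0, 0, 1]

```text
time: 17.95
eef_pos: [0.3718, -0.2806, 0.0636]
orientation: [0.0, 0.717, 0.697, 0.0]
contact_force: [-0.1, -0.8, -5.9]
grip_width: 0.205
gripper_force: 59.4
```

```bash
python3 look2.py
```

```text
[-0.1238 -0.7618 -5.9044] [0.0312 0.5757 0.0025] [0.0002 0.7171 0.697  0.0003] [ 0.3718 -0.2806  0.0636]
17.95 at [ 0.3718 -0.2806  0.0636] yaw 1.542416398952755 shift [0.0011 0.0002 0.0006] turn 0.001620072157858532 F [-0.1238 -0.7618 -5.9044] 0.20545306059908455
top scoop 1492.5
[417 242] [ 0.5196 -0.3723  0.0071] [ 0.5183 -0.3676  0.0246]
[419 268] [ 0.4475 -0.3736  0.0071] [ 0.4472 -0.3688  0.0246]
[386 292] [ 0.3834 -0.2794  0.0071] [ 0.3839 -0.2759  0.0246]
[356 288] [ 0.3954 -0.1975  0.0071] [ 0.3958 -0.1951  0.0246]
[356 241] [ 0.5252 -0.2026  0.0071] [ 0.5238 -0.2001  0.0246]
side yel 196.5 [329.9 181.3  12.5  20.5] [ 0.4903 -0.2406  0.0196]
side yel 182.0 [333.7 165.   11.6  20.8] [ 0.4901 -0.3183  0.0196]
side scoop 991.5
[334 154] [ 0.4984 -0.3867  0.0071] [ 0.4967 -0.3658  0.0246]
[368 165] [ 0.3838 -0.3582  0.0071] [ 0.3839 -0.3378  0.0246]
[358 199] [ 0.3967 -0.1964  0.0071] [ 0.3966 -0.1784  0.0246]
[317 192] [ 0.5222 -0.1976  0.0071] [ 0.5202 -0.1796  0.0246]
```

Emit:
apply_moves:
  series:
    - [0.001, 0, 0.001, 0, 0, 0, 1]
    - [0.001, 0, 0.002, 0, 0, 0, 1]
    - [0.001, 0, 0.002, 0, 0, 0, 1]

```text
time: 18.3
eef_pos: [0.372, -0.28, 0.0631]
orientation: [0.001, 0.717, 0.697, 0.0]
contact_force: [-2.6, 1.3, 4.9]
grip_width: 0.204
gripper_force: 60.9
```

Emit:
apply_moves:
  series:
    - [0, 0, 0.0005, 0, 0, 0, 1]
    - [0, 0, 0.001, 0, 0, 0, 1]
    - [0, 0, 0.001, 0, 0, 0, 1]

```text
time: 18.55
eef_pos: [0.372, -0.2801, 0.0631]
orientation: [0.001, 0.717, 0.697, 0.0]
contact_force: [-5.5, 2.1, 10.0]
grip_width: 0.203
gripper_force: 61.8
```

Emit:
apply_moves:
  series:
    - [0, 0, -0.001, 0, 0, 0, 0]
    - [0, 0, -0.001, 0, 0, 0, 0]
    - [0, 0, -0.001, 0, 0, 0, -0.2]
    - [0, 0, -0.001, 0, 0, 0, -0.2]
    - [0, 0, -0.001, 0, 0, 0, -0.2]
    - [0, 0, -0.01, 0, 0, 0, -0.2]
    - [0, 0, -0.03, 0, 0, 0, -0.2]
    - [0, 0, -0.06, 0, 0, 0, -0.2]
    - [0, 0, -0.1, 0, 0, 0, -0.2]
    - [0, 0, -0.14, 0, 0, 0, -0.2]
    - [0, 0, -0.18, 0, 0, 0, -0.2]
    - [0, 0, -0.18, 0, 0, 0, -0.2]

```text
time: 19.55
eef_pos: [0.3743, -0.2821, 0.2511]
orientation: [0.009, 0.717, 0.697, 0.001]
contact_force: [0.8, 0.3, 0.7]
grip_width: 0.602
gripper_force: 0.0
```

Emit:
apply_moves:
  series:
    - [-0.03, -0.01, 0, 0, 0, 0, -0.2]
    - [-0.06, -0.02, 0, 0, 0, 0, -0.2]
    - [-0.06, -0.02, 0, 0, 0, 0, -0.2]

```text
time: 19.8
eef_pos: [0.3484, -0.3427, 0.2408]
orientation: [0.001, 0.718, 0.696, -0.001]
contact_force: [-0.4, -0.1, -0.8]
grip_width: 0.601
gripper_force: 0.0
```

```bash
python3 - <<'E'
from h import *
s=ctrl.get_state();im=ctrl.camera('wrist');print(s['time'],s['eef_pos'],s['contact_force'],s['grip_width'])
sd=ctrl.camera('side');t=ctrl.camera('top')
def hull(im,lo,hi,amin,f,tag):
    h=cv2.cvtColor(im,cv2.COLOR_RGB2HSV);k=cv2.morphologyEx(cv2.inRange(h,lo,hi),cv2.MORPH_CLOSE,np.ones((3,3)))
    for c in cv2.findContours(k,0,2)[0]:
        if cv2.contourArea(c)>amin:f(c,tag)
def yel(z,rf):
    def f(c,tag):
        e=cv2.minEnclosingCircle(c);p=rf(e[0],z);print(tag,cv2.contourArea(c),np.round(e[0],0),round(e[1]),p)
    return f
hull(im,(14,130,120),(28,255,255),300,yel(.016,lambda u,z:wray(u,z,s)),'wrist brass/wood')
def quad(c,tag):
    for p in cv2.approxPolyDP(cv2.convexHull(c),6,True)[:,0]:print(tag,p,wray(p,.0065,s)[:2],wray(p,.026,s)[:2])
hull(im,(0,0,150),(180,50,255),8000,quad,'wrist white')
for n,i,b in(('side',sd,(285,400,140,230)),('top',t,(335,435,215,310))):
    j=np.zeros_like(i);g=np.s_[b[2]:b[3],b[0]:b[1]];j[g]=i[g];hull(j,(14,130,120),(28,255,255),80,yel(.02,lambda u,z:ray(n,u,z)),n)
for n,o in(('top',t),('side',sd)):
    d=cv2.absdiff(cv2.cvtColor(o,cv2.COLOR_RGB2BGR),cv2.imread(f'pics/{n}0.png')).max(2)
    for m,p,h in(('jar',(.734,.298),.11),('can',(.7355,-.3238),.125)):
        u,v=proj(n,[*p,h/2]).astype(int);print(n,m,(d[v-12:v+12,u-12:u+12]>40).mean())
E
```

```text
19.8 [ 0.3484 -0.3427  0.2408] [-0.3866 -0.107  -0.7554] 0.6008914081101752
wrist brass/wood 1538.0 [410. 393.] 39 [ 0.5489 -0.6969  0.016 ]
wrist brass/wood 1556.0 [143. 387.] 43 [ 0.1239 -0.6708  0.016 ]
wrist brass/wood 7326.0 [278. 324.] 62 [ 0.3425 -0.5562  0.016 ]
wrist brass/wood 3675.0 [442. 279.] 76 [ 0.5715 -0.4888  0.016 ]
wrist brass/wood 4910.5 [544. 343.] 68 [ 0.7391 -0.6032  0.016 ]
wrist brass/wood 512.5 [300. 146.] 44 [ 0.3759 -0.3012  0.016 ]
wrist brass/wood 596.5 [306.  84.] 31 [ 0.3843 -0.2328  0.016 ]
wrist brass/wood 6376.5 [410. 120.] 73 [ 0.5051 -0.275   0.016 ]
wrist brass/wood 57475.5 [ 76. 202.] 215 [ 0.0923 -0.3614  0.016 ]
wrist white [429  48] [ 0.5216 -0.1994] [ 0.5124 -0.2028]
wrist white [409 195] [ 0.5174 -0.3691] [ 0.5084 -0.3634]
wrist white [311 200] [ 0.391  -0.3718] [ 0.3888 -0.3659]
wrist white [315  46] [ 0.3947 -0.1933] [ 0.3923 -0.1971]
side 193.0 [329. 182.] 10 [ 0.4927 -0.2385  0.02  ]
side 179.5 [333. 166.] 10 [ 0.4919 -0.3149  0.02  ]
top jar 0.0
top can 0.0
side jar 0.0
side can 0.0
```

```bash
python3 -c "
from plant import ctrl
print(ctrl.close_job())"
```

```text
the job is handed in; nothing more can be done
None
```

The job is handed in: the keeper was snapped over first, and the scoop now sits released on the pad with both bobs lying in it. Its floor centre measures about 1 mm from the pad's centre, the jar and can show no change, and it took about 20 s of the 67 s allowed.

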